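Roll the press roller to the tape mark and chock it

TASK

The cleaned rubber roller of the proof press belongs on the strip of tape stuck across the bench. Get the wooden wedge out of its way, roll the roller along the bench with your fingertips on top of it (never lift it off the bench) until it lies along the middle of the tape, and only then slide the wedge, thin end first, snugly in under its rubber on the side it came from, so that it cannot roll back. Leave the other things on the bench alone.

Things in the scene. Friction and masses are not known exactly. Their poses are not given: they have to be found in the camera images.
- roller: 0.5-0.9 kg roller lying on the bench: black rubber, 60 mm diameter, 150 mm long, with an 18 mm steel journal standing out 20 mm at each end. Origin at its centre, 30 mm above the bench; x is its axis. It starts roughly parallel to the tape, 190-240 mm left or right of it. It rolls half as far as a finger moves on its top, so take short strokes; it stays put when let go and needs no steering.
- tape: strip of pale paper masking tape stuck flat on the bench, 280 mm long, 24 mm wide, with no thickness to speak of. Origin at its middle on the bench; x along the strip, y across it (along the bench).
- wedge: loose dark wooden chock, 100 g, 90 mm long, 50 wide, between roller and tape. Origin at the centre of its underside, x to the thin end. Thin end (x = +45 mm) 3 mm high; the ramp climbs at 32 degrees to x = -5; from there to x = -45 a flat-topped heel 34 mm high, to grip across its width. Square and snug against the roller its origin lies 58 mm from the roller's axis along the bench.
- ink_tin: bystander: round ink tin, 90 mm across, 70 mm high, origin at the centre of its underside
- ink_tin_2: bystander: round dark ink tin, 74 mm across, 90 mm high, origin at the centre of its underside
- ink_knife: bystander: ink knife (spatula) 220 mm long lying flat near the robot, origin near its middle, x along it to the blade
- composing_stick: bystander: flat steel composing stick, 240 mm long (its y), 55 mm wide, 18 mm high, near the robot, origin at the centre of its underside
- planer: bystander: wooden planer block 90 x 85 mm, 59 mm high, origin at the centre of its underside
- mallet: bystander: wooden mallet lying down; origin under the handle, head (70 x 110 mm, 64 mm high) centred 100 mm along its x, handle 200 mm long to -x of the head
- brayer: bystander: hand brayer lying down, 100 mm wide rubber roller at the origin, handle reaching 175 mm to -x, about 40 mm high
Not all that is in view belongs to the job. What is meant by the wedge is not purple, and is the larger of those in its own colour.

How it is judged:
By the outcome, as a careful person would: the job done as asked, in the order asked, and still so for the second after the job is handed in, with the robot touching nothing.
It also fails if it takes over 72 s, if anything falls off the work surface, if the arm or the gripper's body presses on something with over 40 N, if the wrist force passes 120 N, or if a joint passes its speed limit or range.

ROBOT

A 7-joint arm with a two-finger parallel gripper is mounted at the origin on the work surface. World frame = base frame: x ahead of the robot, y to its left, z up, the work surface at z = 0. Lengths are in m, angles in rad, forces in N, time in s.
With the tool pointing down it reaches from about 0.4 to 0.875 m from the base axis. Payload 6.5 kg.
Tool frame: the origin (TCP) lies at the very end of the fingers, on their centre line; the grasp point (between the pads) lies 19 mm behind it; z points along the fingers, y is the line along which they close (so a half turn about z gives the same grasp; the last joint's range is limited). The gripper opens to 88 mm and grips with 3 to 60 N. Pads are 18 mm wide; open, the fingers measure 123 mm over their backs; the gripper's body (75 mm by 187 mm) begins 45 mm behind the grasp point.
Start: joints at [1.168, 0.536, -0.004, 1.538, 0.003, 1.067, -0.071], TCP at [0.215, -0.613, 0.239] pointing down, gripper open.
Joint ranges: [-2.7, 2.7], [-0.37, 2.16], [-1.27, 1.26], [0.24, 2.4], [-1.31, 4.45], [0.19, 1.91], [-2.76, 2.76]. Speed limits (rad/s): [2.39, 2.39, 3.14, 3.14, 3.14, 3.14, 3.14].

INTERFACE

Orientations are given as a unit quaternion [w, x, y, z].
In Python, from cell import ctrl gives the robot as it stands.
- The arm moves only by the tool jog_arm, never from a script. Its argument "deltas" is a list of rows, each a list of 6 numbers: the shift along the tool's x, y, z in mm, then the turn, a rotation vector about the tool's x, y, z in rad. In form: [[dx, dy, dz, wx, wy, wz], ...]. A call has 1 to 20 rows; each row is the pose to reach, as a shift and turn from the pose commanded when the call began, along the tool's axes at that moment; what a row does not reach only later rows make up. A row lasts 1/12 s, in which the tool goes at most 41.7 mm and 7.16 degrees, less where a joint would pass 70% of its speed; a pose out of reach is approached as far as the arm can. A call with a gripper value outside its range is refused whole. "fingers" is the opening in per cent of the stroke, from 0 (shut) to 100 (fully open), set as the call begins (left out, the last holds). The fingers move at their own pace and stop on an object; "newtons" is the grip in N (left out, the last holds). Time passes only in rows, so rows that repeat a pose let the fingers close. It gives the time, the measured TCP pose, the force, the opening and the grip force at its end, in the units of the state.
- ctrl.get_state(): the state, without advancing time (a new reading comes with each control period).
- ctrl.grab_frame(name): name is "scene" or "top" or "wrist"; returns the picture (480x640x3 uint8, blue, green, red); there is no depth.
- ctrl.get_calibration(name): a dict with "camera_matrix" (3x3 intrinsics, pixels), "xyz" and "rotation" of the camera in the world. Camera axes: x right, y up, looking along -z (the intrinsics and any distortion apply to the point x, -y, -z); pixel columns grow to the right and rows downward; lengths in m; the calibration is good to about 2 mm. A picture is of the moment at which its call begins: read the wrist's pose just before it. get_calibration takes no time and is no camera call; for the wrist camera it gives the pose at the moment of the call.
- ctrl.close_job(): hands the job in; it is judged then, once.
The state is a dict: "time": time; "joint_positions": joint angles; "qd": joint speeds; "tau": joint torques, N m; "tool_pos": TCP position; "orientation": TCP orientation; "wrist_force": force on the tool from outside, world axes, zero at the start; "moment": the same for the moment, N m; "opening": opening from 0.0 (shut) to 1.0 (fully open); "gripper_force": force on a finger pad.
Only numpy, scipy, OpenCV 4.12 (cv2) and the standard library are available. Lean on these libraries where they do the work, as an engineer would, in place of code of your own. Each camera call takes 0.05 s, during which the arm holds its last target. There are 200 camera calls.

## Working session

There is one attempt and no reset: what is moved stays moved. The work goes in short steps, Python scripts to look and compute and a tool call to move; the robot and the scene stay as the last step left them, time stands still between calls to the robot, and variables do not carry over. Pictures are saved under pics/ and viewed, at most 10 in all, crops included, and the job is handed in when it is done.

Besides the shell and the picture viewer there is one more tool, called after "Emit:" by a JSON object that holds its "name" and its "arguments". jog_arm: Moves the arm, as the interface text tells. Its arguments: {"type":"object","properties":{"deltas":{"type":"array","items":{"type":"array","items":{"type":"number"}}},"fingers":{"type":"number"},"newtons":{"type":"number"}},"required":["deltas"]}

```bash
mkdir -p pics; cat > h.py <<'E'
import numpy as np, cv2
from cell import ctrl
from scipy.spatial.transform import Rotation as R
def cal(n):
    c=ctrl.get_calibration(n); K=np.array(c["camera_matrix"]); r=np.array(c["rotation"])
    if r.size==4: r=R.from_quat(r[[1,2,3,0]]).as_matrix()
    return c,K,r,np.array(c["xyz"])
def px2w(n,pts,z,C=None):
    c,K,r,t=C or cal(n)
    d=np.c_[np.array(pts,float),np.ones(len(pts))]@np.linalg.inv(K).T
    d=(d*[1,-1,-1])@r.T
    return t+d*((z-t[2])/d[:,2])[:,None]
def w2px(n,P,C=None):
    c,K,r,t=C or cal(n)
    q=((np.array(P,float)-t)@r)*[1,-1,-1]@K.T
    return q[:,:2]/q[:,2:]
def tool():
    s=ctrl.get_state(); q=np.array(s["orientation"])
    return np.array(s["tool_pos"]),R.from_quat(q[[1,2,3,0]]).as_matrix(),s
E
python3 - <<'E'
from h import *
for n in("top","scene"):
    f=ctrl.grab_frame(n); cv2.imwrite(f"pics/{n}1.png",f); print(n,ctrl.get_calibration(n))
p,M,s=tool(); print(p,M,s["time"],s["wrist_force"])
E
```

```text
top {'camera_matrix': array([[564.88749656,   0.        , 324.27914267],
       [  0.        , 564.88749656, 241.52839253],
       [  0.        ,   0.        ,   1.        ]]), 'xyz': array([ 0.42050548, -0.02005324,  1.2632707 ]), 'rotation': array([ 0.71212951,  0.0464229 , -0.02743932, -0.69997397])}
scene {'camera_matrix': array([[452.84026705,   0.        , 311.61749485],
       [  0.        , 452.84026705, 235.75248225],
       [  0.        ,   0.        ,   1.        ]]), 'xyz': array([ 1.0995587 , -0.26108018,  1.02720235]), 'rotation': array([0.79468386, 0.24459387, 0.15487424, 0.53354041])}
[ 0.21462876 -0.61296366  0.23791705] [[ 9.43779692e-01  3.30574499e-01 -6.27783689e-04]
 [ 3.30575073e-01 -9.43778622e-01  1.42579648e-03]
 [-1.21156866e-04 -1.55316740e-03 -9.99998786e-01]] 0.1 [-1.01382603  0.60993716  0.68088308]
```

View pics/top1.png

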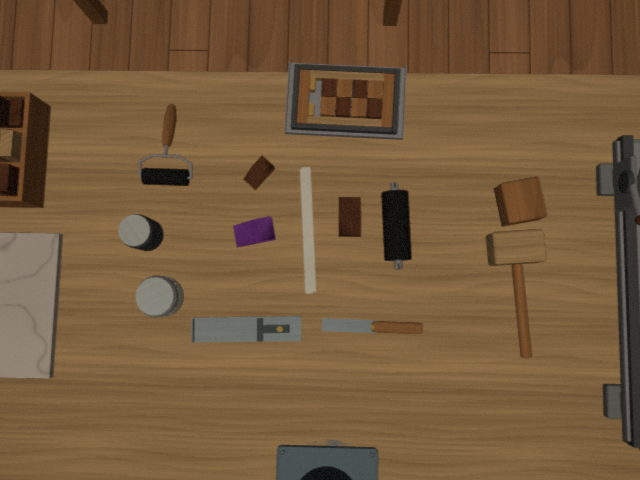

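View pics/scene1.png

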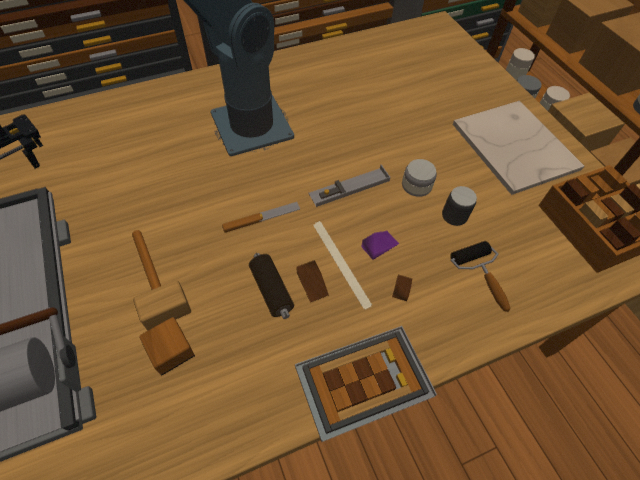

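The candidates for the wedge are dark brown at top (349,216), small brown at (259,172) and purple at (254,232). The brown one at (349,216) fits: it isn't purple, it is the larger brown one, and it lies between roller (397,226) and tape (308,230). I'll confirm this in an enlarged crop.

```bash
python3 - <<'E'
from h import *
a=cv2.imread("pics/top1.png")[145:305,225:425]; b=cv2.imread("pics/scene1.png")[210:330,235:425]
a=cv2.resize(a,(600,480),interpolation=2)[:, :]; b=cv2.resize(b,(760,480),interpolation=2)
cv2.imwrite("pics/crop.png",cv2.resize(np.hstack([a,b[:, :500]]),(800,349)))
print(w2px("top",[[0,0,0],[.215,-.613,.238]]))
print(px2w("top",[(306,168),(310,293)],0), px2w("top",[(394,182),(398,268)],.03), px2w("top",[(349,216)],.034))
# masks
f=cv2.imread("pics/top1.png"); h=cv2.cvtColor(f,cv2.COLOR_BGR2HSV)
for nm,box,m,z in [("tape",(295,160,322,300),(h[...,2]>165)&(h[...,1]<100),0),("wedge",(330,185,370,245),(h[...,2]<90),.02),("roller",(378,178,415,275),(h[...,2]<60),.03)]:
    k=np.zeros(m.shape,np.uint8); x0,y0,x1,y1=box; k[y0:y1,x0:x1]=m[y0:y1,x0:x1]
    n,l,st,ce=cv2.connectedComponentsWithStats(k); i=1+st[1:,4].argmax()
    q=cv2.minAreaRect(np.argwhere(l==i)[:,::-1].astype(np.float32)); bx=cv2.boxPoints(q)
    W=px2w("top",bx,z); print(nm,st[i],q,"\n",bx.round(1).tolist(),"\n",W.round(4).tolist(),"c",W.mean(0).round(4), [round(float(np.linalg.norm(W[j]-W[j-1])),4) for j in (1,2)])
E
```

```text
[[326.55199364 497.66669123]
 [678.46199352 426.20374277]]
[[0.72081176 0.06001667 0.        ]
 [0.43686949 0.04484914 0.        ]] [[ 0.68451305 -0.13757794  0.03      ]
 [ 0.49418981 -0.14734996  0.03      ]] [[ 0.60642564 -0.03906851  0.034     ]]
tape [308 223   1   1   1] ((308.0, 223.0), (0.0, 0.0), 0.0) 
 [[308.0, 223.0], [308.0, 223.0], [308.0, 223.0], [308.0, 223.0]] 
 [[0.5942, 0.0527, 0.0], [0.5942, 0.0527, 0.0], [0.5942, 0.0527, 0.0], [0.5942, 0.0527, 0.0]] c [0.5942 0.0527 0.    ] [0.0, 0.0]
wedge [339 197  22  40 876] ((349.5, 216.5), (39.0, 21.0), 90.0) 
 [[339.0, 197.0], [360.0, 197.0], [360.0, 236.0], [339.0, 236.0]] 
 [[0.651, -0.0164, 0.02], [0.6517, -0.0632, 0.02], [0.5642, -0.0642, 0.02], [0.5635, -0.0178, 0.02]] c [ 0.6076 -0.0404  0.02  ] [0.0468, 0.0875]
roller [ 382  190   29   71 1853] ((395.9092712402344, 225.00411987304688), (70.47268676757812, 26.699705123901367), 87.39744567871094) 
 [[381.0, 190.39999389648438], [407.6000061035156, 189.1999969482422], [410.79998779296875, 259.6000061035156], [384.20001220703125, 260.79998779296875]] 
 [[0.6652, -0.109, 0.03], [0.6687, -0.1677, 0.03], [0.513, -0.1752, 0.03], [0.5094, -0.1172, 0.03]] c [ 0.5891 -0.1423  0.03  ] [0.0589, 0.1559]
```

View pics/crop.png

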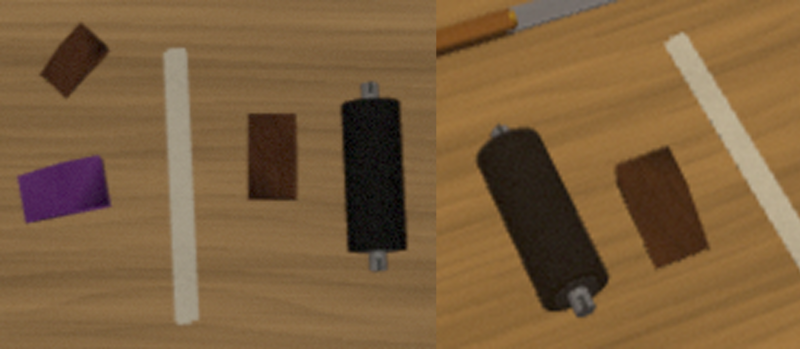

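The crop confirms it: the large brown block lies between the roller and the tape, with its length along world x. Next I fit the poses in both cameras, including which end of the wedge is thin.

```bash
cat > fit.py <<'E'
from h import *
from scipy.optimize import minimize
def wedge():
    return np.array([(x,y,z) for y in(-.025,.025) for x,z in((.045,0),(.045,.003),(-.005,.034),(-.045,.034),(-.045,0))])
def roller():
    a=np.linspace(0,2*np.pi,40)
    return [np.array([(x,r*np.cos(t),.03+r*np.sin(t)) for x in(-l,l) for t in a]) for r,l in((.03,.075),(.009,.095))]
def tape(): return np.array([(x,y,0) for x in(-.14,.14) for y in(-.012,.012)])
def render(parts,p,C,S=4):
    im=np.zeros((480*S,640*S),np.uint8); c,s=np.cos(p[2]),np.sin(p[2])
    for P in parts:
        W=np.c_[P[:,0]*c-P[:,1]*s+p[0],P[:,0]*s+P[:,1]*c+p[1],P[:,2]]
        q=(w2px(None,W,C)+.5)*S*16
        cv2.fillConvexPoly(im,cv2.convexHull(q.round().astype(np.int32).reshape(-1,1,2)),255,shift=4)
    return cv2.resize(im,(640,480),interpolation=cv2.INTER_AREA)/255.
def fit(parts,p0,masks,Cs):
    f=lambda p: sum(np.abs(render(parts,p,C)-m).sum() for m,C in zip(masks,Cs))/sum(m.sum() for m in masks)
    r=minimize(f,p0,method="Nelder-Mead",options=dict(initial_simplex=np.array(p0)+np.array([[0,0,0],[.008,0,0],[0,.008,0],[0,0,.08]]),xatol=1e-4,fatol=1e-4))
    return r.x.round(4),round(r.fun,3)
def mask(cond,box):
    k=np.zeros((480,640),np.uint8); x0,y0,x1,y1=box; k[y0:y1,x0:x1]=cond[y0:y1,x0:x1]
    n,l,st,_=cv2.connectedComponentsWithStats(k); return (l==1+st[1:,4].argmax()).astype(float)
E
python3 - <<'E'
from fit import *
T=cv2.imread("pics/top1.png"); S=cv2.imread("pics/scene1.png"); Ct,Cs=cal("top"),cal("scene")
print(T[230,308],T[230,280],T[216,349],T[226,397],T[186,394],S[280,312],S[285,270],S[260,340],S[245,300],S[265,300])
ht,hs=[cv2.cvtColor(i,cv2.COLOR_BGR2HSV).astype(int) for i in(T,S)]
tm=[mask(ht[...,1]<75,(295,160,322,300)),mask(hs[...,1]<75,(308,218,375,312))]
wm=[mask(ht[...,2]<95,(330,185,370,245)),mask(hs[...,2]<100,(294,256,332,304))]
rm=[mask((ht[...,2]<60),(375,178,415,275)),mask(hs[...,2]<62,(245,250,296,322))]
for m in tm+wm+rm: print(m.sum(),end=" ")
print()
print("tape",fit([tape()],[.579,.052,.05],tm,(Ct,Cs)),fit([tape()],[.579,.052,.05],tm[:1],(Ct,)))
for a in(0,np.pi): print("wedge",a,[fit([wedge()],[.607,-.04,a],w,c) for w,c in((wm,(Ct,Cs)),(wm[:1],(Ct,)),(wm[1:],(Cs,)))])
print("roller",[fit(roller()[:1],[.589,-.142,.05],w,c) for w,c in((rm,(Ct,Cs)),(rm[:1],(Ct,)),(rm[1:],(Cs,)))])
E
```

```text
[131 150 160] [ 68 107 138] [28 40 63] [20 16 12] [54 58 61] [21 43 70] [22 30 40] [142 168 182] [ 54 102 138] [ 39  68 100]
1339.0 806.0 879.0 797.0 1853.0 1428.0 
tape (array([0.5802, 0.0537, 0.0653]), np.float64(0.08)) (array([0.58  , 0.0538, 0.0657]), np.float64(0.062))
wedge 0 [(array([ 0.6106, -0.0402,  0.0046]), np.float64(0.049)), (array([ 0.6107, -0.0396,  0.0165]), np.float64(0.038)), (array([ 6.095e-01, -4.070e-02, -6.000e-04]), np.float64(0.047))]
wedge 3.141592653589793 [(array([ 0.6065, -0.0404,  3.1363]), np.float64(0.151)), (array([ 0.6075, -0.0396,  3.156 ]), np.float64(0.099)), (array([ 0.6   , -0.04  ,  3.0711]), np.float64(0.185))]
roller [(array([ 0.5873, -0.1422,  0.0514]), np.float64(0.077)), (array([ 0.5875, -0.1417,  0.0512]), np.float64(0.059)), (array([ 0.5864, -0.1429,  0.0477]), np.float64(0.096))]
```

Emit:
{"name": "jog_arm", "arguments": {"deltas": [[15,-12,0,0,0,0.02],[40,-31,0,0,0,0.05],[538.7,-418.5,60,0,0,0.337],[538.7,-418.5,60,0,0,0.337],[538.7,-418.5,60,0,0,0.337],[538.7,-418.5,60,0,0,0.337],[538.7,-418.5,60,0,0,0.337],[538.7,-418.5,60,0,0,0.337],[538.7,-418.5,60,0,0,0.337],[538.7,-418.5,60,0,0,0.337],[538.7,-418.5,60,0,0,0.337],[538.7,-418.5,60,0,0,0.337],[538.7,-418.5,60,0,0,0.337],[538.7,-418.5,60,0,0,0.337],[538.7,-418.5,60,0,0,0.337],[538.7,-418.5,60,0,0,0.337],[538.7,-418.5,60,0,0,0.337],[538.7,-418.5,60,0,0,0.337],[538.7,-418.5,60,0,0,0.337],[538.7,-418.5,60,0,0,0.337]], "fingers": 75, "newtons": 20}}

```text
time: 1.77
tool_pos: [0.5844, -0.0405, 0.1782]
orientation: [0.0, 1.0, 0.0, -0.001]
wrist_force: [0.5, -0.3, 0.1]
opening: 0.751
gripper_force: 0.0
```

Emit:
{"name": "jog_arm", "arguments": {"deltas": [[0.5,0,40,0,0,0],[0.5,0,80,0,0,0],[0.5,0,115,0,0,0],[0.5,0,140,0,0,0],[0.5,0,158,0,0,0],[0.5,0,169,0,0,0],[0.5,0,170,0,0,0],[0.5,0,170,0,0,0]]}}

```text
time: 2.43
tool_pos: [0.5851, -0.0418, 0.0089]
orientation: [0.0, 1.0, -0.001, -0.0]
wrist_force: [-0.4, 0.7, 0.9]
opening: 0.748
gripper_force: 0.0
```

Emit:
{"name": "jog_arm", "arguments": {"deltas": [[0,0,0,0,0,0],[0,0,0,0,0,0],[0,0,0,0,0,0],[0,0,0,0,0,0],[0,0,0,0,0,0],[0,0,0,0,0,0]], "fingers": 0, "newtons": 25}}

```text
time: 2.93
tool_pos: [0.5864, -0.0407, 0.0101]
orientation: [0.0, 1.0, -0.0, 0.001]
wrist_force: [-1.5, -1.7, 7.2]
opening: 0.565
gripper_force: 25.0
```

Emit:
{"name": "jog_arm", "arguments": {"deltas": [[0,0,-15,0,0,0],[0,0,-45,0,0,0],[0,0,-85,0,0,0],[0,0,-120,0,0,0],[2,20,-120,0,0,-0.11],[3,40,-120,0,0,-0.23],[4,60,-120,0,0,-0.35],[5,80,-120,0,0,-0.47],[5,100,-120,0,0,-0.59],[6,120,-120,0,0,-0.71],[6,140,-120,0,0,-0.83],[7,160,-120,0,0,-0.95],[8,180,-120,0,0,-1.07],[8,200,-120,0,0,-1.19],[9,220,-120,0,0,-1.31],[9,239,-120,0,0,-1.43],[9,239,-120,0,0,-1.55],[9,239,-120,0,0,-1.622],[9,239,-120,0,0,-1.622],[9,239,-120,0,0,-1.622]]}}

```text
time: 4.6
tool_pos: [0.5942, -0.2794, 0.1287]
orientation: [-0.0, 0.69, 0.724, 0.0]
wrist_force: [-0.2, 0.1, -1.3]
opening: 0.563
gripper_force: 25.0
```

Emit:
{"name": "jog_arm", "arguments": {"deltas": [[0,0,35,0,0,0],[0,0,70,0,0,0],[0,0,98,0,0,0],[0,0,112,0,0,0],[0,0,118,0,0,0],[0,0,120,0,0,0],[0,0,120,0,0,0],[0,0,120,0,0,0]]}}

```text
time: 5.27
tool_pos: [0.5955, -0.2796, 0.0101]
orientation: [0.001, 0.689, 0.725, 0.0]
wrist_force: [0.2, 0.4, -1.1]
opening: 0.564
gripper_force: 24.9
```

Emit:
{"name": "jog_arm", "arguments": {"deltas": [[0,0,0,0,0,0],[0,0,0,0,0,0],[0,0,0,0,0,0],[0,0,-10,0,0,0],[0,0,-40,0,0,0],[0,0,-75,0,0,0],[0,0,-110,0,0,0],[0,0,-110,0,0,0]], "fingers": 75}}

```text
time: 5.93
tool_pos: [0.5989, -0.2807, 0.1269]
orientation: [0.005, 0.689, 0.725, 0.002]
wrist_force: [1.7, -0.8, 1.3]
opening: 0.749
gripper_force: 0.0
```

Emit:
{"name": "jog_arm", "arguments": {"deltas": [[10,0,0,0,0,0.11],[20,0,0,0,0,0.23],[30,0,0,0,0,0.35],[40,0,0,0,0,0.47],[50,0,0,0,0,0.59],[60,0,0,0,0,0.71],[70,0,0,0,0,0.83],[80,0,0,0,0,0.95],[90,0,0,0,0,1.07],[100,0,0,0,0,1.19],[110,0,0,0,0,1.31],[120,0,0,0,0,1.43],[124.8,-0.6,0,0,0,1.55],[124.8,-0.6,20,0,0,1.571],[124.8,-0.6,40,0,0,1.571],[124.8,-0.6,40,0,0,1.571],[124.8,-0.6,40,0,0,1.571]], "fingers": 0, "newtons": 20}}

```text
time: 7.35
tool_pos: [0.5869, -0.1545, 0.0786]
orientation: [-0.0, 1.0, 0.026, -0.001]
wrist_force: [-1.0, 0.9, 0.6]
opening: 0.005
gripper_force: 0.0
```

```bash
python3 - <<'E'
from h import *
f=ctrl.grab_frame("scene"); g=ctrl.grab_frame("wrist")
cv2.imwrite("pics/s2.png",np.hstack([cv2.resize(f[180:360,100:340],(480,360)),cv2.resize(g,(320,240)).repeat(1,0)[:240] if 0 else cv2.copyMakeBorder(cv2.resize(g,(320,240)),0,120,0,0,0)]))
p,M,s=tool(); print(p,M.round(4),s["time"],s["wrist_force"],s["opening"])
E
```

```text
[ 0.58820743 -0.15503553  0.07993567] [[ 9.987e-01  5.070e-02  1.600e-03]
 [ 5.070e-02 -9.987e-01 -1.000e-04]
 [ 1.600e-03  2.000e-04 -1.000e+00]] 7.45 [ 0.45314559 -0.1832511  -0.61117721] 0.00613276802934855
```

View pics/s2.png

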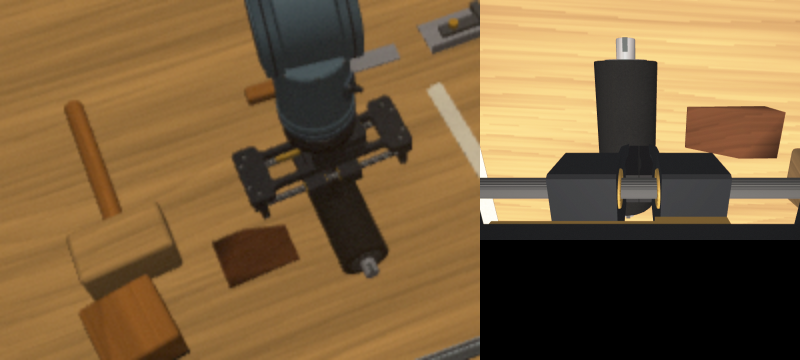

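The wedge sits behind the roller with its thin end toward it, and the shut fingers are over the roller. I press down gently first and read the force.

Emit:
{"name": "jog_arm", "arguments": {"deltas": [[0,0,10,0,0,0],[0,0,17,0,0,0],[0,0,20,0,0,0],[0,0,22,0,0,0],[0,0,22,0,0,0]]}}

```text
time: 7.87
tool_pos: [0.588, -0.1574, 0.0594]
orientation: [0.002, 1.0, 0.025, 0.0]
wrist_force: [-8.8, -3.0, 25.3]
opening: 0.006
gripper_force: 12.5
```

Emit:
{"name": "jog_arm", "arguments": {"deltas": [[0,-5,0,0,0,0],[0,-12,0,0,0,0],[0,-20,0,0,0,0],[0,-28,0,0,0,0],[0,-36,0,0,0,0],[0,-42,0,0,0,0],[0,-46,0,0,0,0],[0,-46,0,0,0,0],[0,-46,-5,0,0,0],[0,-46,-22,0,0,0],[0,-46,-22,0,0,0]]}}

```text
time: 8.78
tool_pos: [0.5866, -0.1092, 0.0808]
orientation: [0.0, 1.0, 0.025, 0.002]
wrist_force: [0.3, 0.2, 0.8]
opening: 0.001
gripper_force: 0.0
```

```bash
cat > rl.py <<'E'
from fit import *
import sys
def locate(p0,tag):
    # dark-pixel fit in the wrist image is occluded: use rubber pixels in top+scene near expectation
    out=[]
    for n in("top","scene"):
        f=ctrl.grab_frame(n); cv2.imwrite(f"pics/{tag}_{n}.png",f)
E
python3 - <<'E'
from h import *
C=cal("wrist"); p,M,s=tool(); f=ctrl.grab_frame("wrist"); cv2.imwrite("pics/w3.png",f)
T=ctrl.grab_frame("top"); cv2.imwrite("pics/t3.png",T)
print(p,s["time"],s["wrist_force"])
cv2.imwrite("pics/v3.png",np.hstack([cv2.resize(f,(400,300)),cv2.resize(T[130:310,270:510],(400,300))]))
E
```

```text
[ 0.58664054 -0.10916729  0.08080208] 8.7833 [0.33386059 0.23799298 0.8491232 ]
```

View pics/v3.png

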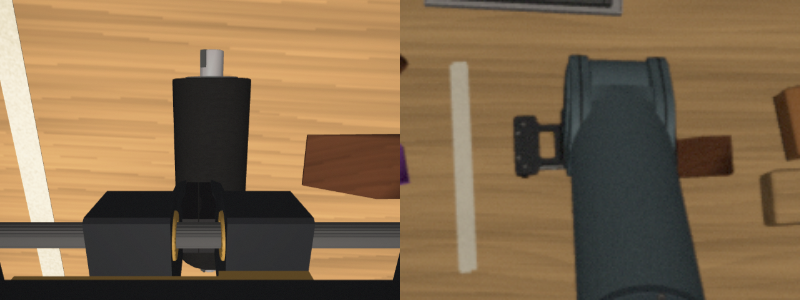

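Left is the wrist view: the rubber's far half is clear, with the end at about (211,78) and the tape to the left. Right is the top view, with the roller hidden under the arm. I'll locate the roller by fitting the clear part of the wrist image.

```bash
cat > rl.py <<'E'
from fit import *
def rw(p0,tag,rows=275):
    C=cal("wrist"); p,M,s=tool(); f=ctrl.grab_frame("wrist"); cv2.imwrite(f"pics/{tag}.png",f)
    h=cv2.cvtColor(f,cv2.COLOR_BGR2HSV); k=(h[...,2]<65).astype(np.uint8); k[rows:]=0
    n,l,st,_=cv2.connectedComponentsWithStats(k); m=(l==1+st[1:,4].argmax()).astype(float)
    g=lambda q: np.abs(render(roller()[:1],q,C)[:rows]-m[:rows]).sum()/m.sum()
    p0=np.array(p0)
    r=minimize(g,p0,method="Nelder-Mead",options=dict(initial_simplex=p0+np.array([[0,0,0],[.01,0,0],[0,.01,0],[0,0,.06]]),xatol=1e-4,fatol=1e-4))
    print("roller",r.x.round(4),round(r.fun,3),"tool",p.round(4),"t",s["time"]); return r.x
E
python3 - <<'E'
from rl import *
rw([.587,-.12,.05],"w4")
E
```

```text
roller [ 0.5857 -0.1188  0.0531] 0.01 tool [ 0.5854 -0.109   0.0787] t 8.8833
```

Emit:
{"name": "jog_arm", "arguments": {"deltas": [[0,24,0,0,0,0],[0,24,12,0,0,0],[0,24,20,0,0,0],[0,24,22,0,0,0],[0,20,22,0,0,0],[0,13,22,0,0,0],[0,5,22,0,0,0],[0,-3,22,0,0,0],[0,-11,22,0,0,0],[0,-19,22,0,0,0],[0,-26,22,0,0,0],[0,-31,22,0,0,0],[0,-32,22,0,0,0],[0,-32,15,0,0,0],[0,-32,2,0,0,0],[0,-18,0,0,0,0],[0,-4,0,0,0,0],[0,-4,0,0,0,0]]}}

```text
time: 10.43
tool_pos: [0.5844, -0.1103, 0.0782]
orientation: [0.002, 1.0, 0.023, -0.0]
wrist_force: [-0.4, -0.9, -1.0]
opening: 0.005
gripper_force: 0.0
```

```bash
python3 - <<'E'
from rl import *
rw([.585,-.09,.05],"w5")
E
```

```text
roller [ 0.5839 -0.0878  0.0554] 0.016 tool [ 0.5844 -0.1103  0.0782] t 10.4333
```

Emit:
{"name": "jog_arm", "arguments": {"deltas": [[0,-5,12,0,0,0],[0,-5,20,0,0,0],[0,-5,22,0,0,0],[0,-9,22,0,0,0],[0,-16,22,0,0,0],[0,-24,22,0,0,0],[0,-32,22,0,0,0],[0,-40,22,0,0,0],[0,-48,22,0,0,0],[0,-55,22,0,0,0],[0,-60,22,0,0,0],[0,-61,22,0,0,0],[0,-61,15,0,0,0],[0,-61,2,0,0,0],[0,-47,0,0,0,0],[0,-34,0,0,0,0],[0,-34,0,0,0,0]]}}

```text
time: 11.9
tool_pos: [0.5828, -0.0762, 0.0783]
orientation: [0.001, 1.0, 0.023, -0.0]
wrist_force: [-0.1, -1.0, 0.4]
opening: 0.009
gripper_force: 0.0
```

```bash
python3 - <<'E'
from rl import *
rw([.583,-.06,.05],"w6")
E
```

```text
roller [ 0.5825 -0.0577  0.0528] 0.012 tool [ 0.5828 -0.0762  0.0783] t 11.9
```

Emit:
{"name": "jog_arm", "arguments": {"deltas": [[0,-3,12,0,0,0],[0,-3,20,0,0,0],[0,-3,22,0,0,0],[0,-8,22,0,0,0],[0,-15,22,0,0,0],[0,-23,22,0,0,0],[0,-31,22,0,0,0],[0,-39,22,0,0,0],[0,-47,22,0,0,0],[0,-54,22,0,0,0],[0,-58,22,0,0,0],[0,-59,22,0,0,0],[0,-59,15,0,0,0],[0,-59,2,0,0,0],[0,-45,0,0,0,0],[0,-32,0,0,0,0],[0,-32,0,0,0,0]]}}

```text
time: 13.37
tool_pos: [0.5814, -0.0444, 0.0784]
orientation: [0.001, 1.0, 0.023, -0.0]
wrist_force: [-0.1, -1.4, -1.2]
opening: 0.007
gripper_force: 0.0
```

Emit:
{"name": "jog_arm", "arguments": {"deltas": [[0,-2,12,0,0,0],[0,-2,20,0,0,0],[0,-2,22,0,0,0],[0,-7,22,0,0,0],[0,-14,22,0,0,0],[0,-22,22,0,0,0],[0,-30,22,0,0,0],[0,-38,22,0,0,0],[0,-46,22,0,0,0],[0,-53,22,0,0,0],[0,-57,22,0,0,0],[0,-58,22,0,0,0],[0,-58,15,0,0,0],[0,-58,2,0,0,0],[0,-45,0,0,0,0],[0,-32,0,0,0,0],[0,-32,0,0,0,0]]}}

```text
time: 14.78
tool_pos: [0.5798, -0.0124, 0.0784]
orientation: [0.001, 1.0, 0.023, -0.0]
wrist_force: [-0.2, -0.7, 0.4]
opening: 0.01
gripper_force: 0.0
```

```bash
python3 - <<'E'
from rl import *
rw([.58,0,.05],"w7")
E
```

```text
roller [0.5791 0.0032 0.0535] 0.01 tool [ 0.5798 -0.0124  0.0784] t 14.7833
```

Emit:
{"name": "jog_arm", "arguments": {"deltas": [[0,0,12,0,0,0],[0,0,20,0,0,0],[0,0,22,0,0,0],[0,-5,22,0,0,0],[0,-12,22,0,0,0],[0,-20,22,0,0,0],[0,-28,22,0,0,0],[0,-36,22,0,0,0],[0,-44,22,0,0,0],[0,-51,22,0,0,0],[0,-55,22,0,0,0],[0,-56,22,0,0,0],[0,-56,15,0,0,0],[0,-56,2,0,0,0],[0,-45,0,0,0,0],[0,-34,0,0,0,0],[0,-34,0,0,0,0]]}}

```text
time: 16.25
tool_pos: [0.5781, 0.0224, 0.0784]
orientation: [0.001, 1.0, 0.023, -0.0]
wrist_force: [-0.7, -0.7, -0.8]
opening: 0.008
gripper_force: 0.0
```

```bash
python3 - <<'E'
from rl import *
rw([.578,.03,.05],"w8")
f=cv2.imread("pics/w8.png"); C=cal("wrist")
k=(np.abs(f.astype(int).max(2)-f.min(2))<75)&(f.max(2)>150); k[290:]=0
n,l,st,_=cv2.connectedComponentsWithStats(k.astype(np.uint8)); i=1+st[1:,4].argmax(); print(st[i])
# tape centreline per row -> world line
P=np.array([[np.where(l[r]==i)[0].mean(),r] for r in range(st[i][1]+5,min(290,st[i][1]+st[i][3])-2,8) if (l[r]==i).any()])
W=px2w("wrist",P,0,C); a=np.polyfit(W[:,0],W[:,1],1); print("tape y at .5802,.5775:",np.polyval(a,[.5802,.5775]),a, W[[0,-1]])
E
```

```text
roller [0.5773 0.0339 0.0461] 0.017 tool [0.5781 0.0224 0.0784] t 16.25
[ 228    0   83  122 6504]
tape y at .5802,.5775: [0.03742992 0.03684042] [ 0.21833061 -0.0892455 ] [[0.7087181  0.06380639 0.        ]
 [0.6549931  0.05390659 0.        ]]
```

Emit:
{"name": "jog_arm", "arguments": {"deltas": [[0,0,12,0,0,0],[0,0,20,0,0,0],[0,0,22,0,0,0],[0,-5,22,0,0,0],[0,-12,22,0,0,0],[0,-20,22,0,0,0],[0,-27,22,0,0,0],[0,-33,22,0,0,0],[0,-36,22,0,0,0],[0,-36,22,0,0,0],[0,-36,22,0,0,0],[0,-36,15,0,0,0],[0,-36,0,0,0,0],[0,-36,-35,0,0,0],[0,-26,-60,0,0,0],[0,-26,-60,0,0,0],[0,-26,-60,0,0,0]]}}

```text
time: 17.72
tool_pos: [0.5773, 0.0528, 0.1387]
orientation: [-0.0, 1.0, 0.025, 0.001]
wrist_force: [-0.1, 0.3, -0.2]
opening: 0.006
gripper_force: 0.0
```

```bash
python3 - <<'E'
from rl import *
rw([.578,.05,.05],"w9",250)
print(w2px("wrist",[[.719,.0626,0],[.685,.06,.03]]))
E
```

```text
roller [0.576  0.0527 0.0635] 0.021 tool [0.5773 0.0528 0.1387] t 17.7167
[[314.66336799  16.41733316]
 [315.90030259  65.56087536]]
```

View pics/w9.png

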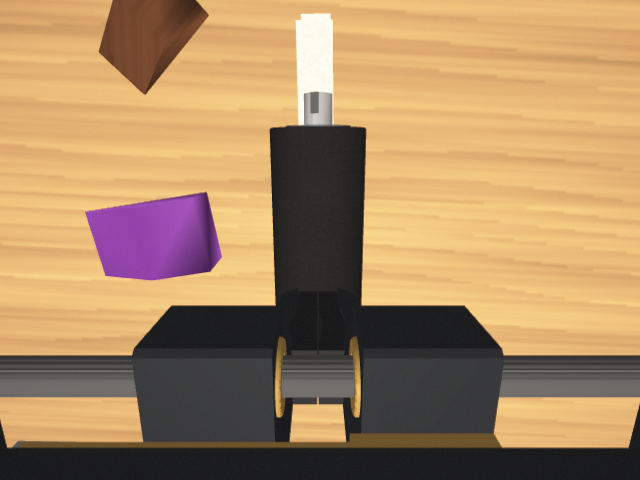

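The wrist view shows the roller lying on the tape: the journal is at (318,105) and the tape end at (314,20), so it is about 1 mm from the middle. I go back for the wedge.

Emit:
{"name": "jog_arm", "arguments": {"deltas": [[0,15,0,0,0,-0.11],[0,40,0,0,0,-0.23],[0,70,0,0,0,-0.35],[0,100,0,0,0,-0.47],[0,130,0,0,0,-0.59],[0,160,0,0,0,-0.71],[0,190,0,0,0,-0.83],[1,220,0,0,0,-0.95],[1,245,0,0,0,-1.07],[1,270,0,0,0,-1.19],[1,295,0,0,0,-1.31],[1,320,0,0,0,-1.43],[1,332,0,0,0,-1.55],[1,332,0,0,0,-1.571],[1,332,0,0,0,-1.571],[1,332,0,0,0,-1.571]], "fingers": 75}}

```text
time: 19.1
tool_pos: [0.5945, -0.276, 0.1374]
orientation: [-0.001, 0.689, 0.725, 0.0]
wrist_force: [-0.0, 0.6, 0.2]
opening: 0.752
gripper_force: 0.0
```

```bash
python3 - <<'E'
from fit import *
T=ctrl.grab_frame("top"); S=ctrl.grab_frame("scene"); Ct,Cs=cal("top"),cal("scene")
p,M,s=tool(); print(p,M.round(3)[:2].tolist(),s["time"])
cv2.imwrite("pics/t10.png",T); cv2.imwrite("pics/s10.png",S)
ht,hs=[cv2.cvtColor(i,cv2.COLOR_BGR2HSV).astype(int) for i in(T,S)]
a,b=[w2px(None,[[.58,.053,.03]],C)[0].astype(int) for C in(Ct,Cs)]
rt=mask(ht[...,2]<60,(a[0]-28,a[1]-50,a[0]+28,a[1]+50)); rs=mask(hs[...,2]<62,(b[0]-35,b[1]-45,b[0]+35,b[1]+45)); print(rt.sum(),rs.sum())
for m,c in(((rt,rs),(Ct,Cs)),((rt,),(Ct,)),((rs,),(Cs,))): print("roller",fit(roller()[:1],[.577,.053,.05],m,c))
C=cal("wrist"); f=ctrl.grab_frame("wrist"); cv2.imwrite("pics/w10.png",f)
E
```

```text
[ 0.5949622  -0.27611073  0.13819547] [[-0.052, 0.999, -0.001], [0.999, 0.052, 0.001]] 19.2
1808.0 1292.0
roller (array([0.5777, 0.0529, 0.0548]), np.float64(0.087))
roller (array([0.5781, 0.0535, 0.0486]), np.float64(0.07))
roller (array([0.5758, 0.0528, 0.0504]), np.float64(0.105))
```

View pics/w10.png

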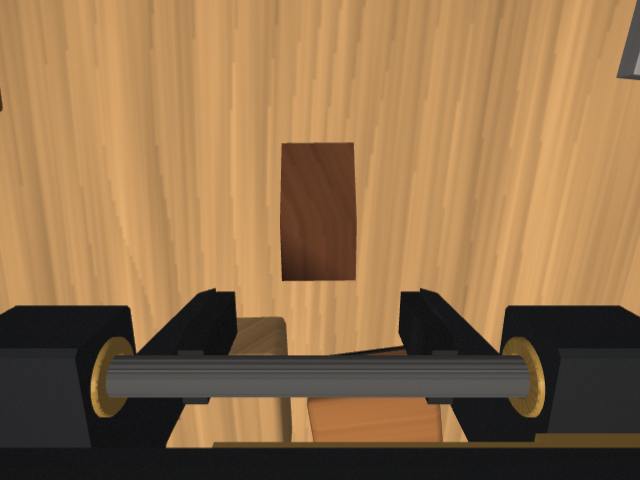

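Emit:
{"name": "jog_arm", "arguments": {"deltas": [[-3,0,35,0,0,0],[-3,0,70,0,0,0],[-3,0,100,0,0,0],[-3,0,118,0,0,0],[-3,0,126,0,0,0],[-3,0,129,0,0,0],[-3,0,129,0,0,0],[-3,0,129,0,0,0]]}}

```text
time: 19.92
tool_pos: [0.5961, -0.2817, 0.0112]
orientation: [0.001, 0.689, 0.725, 0.0]
wrist_force: [0.3, -0.4, 0.6]
opening: 0.748
gripper_force: 0.0
```

Emit:
{"name": "jog_arm", "arguments": {"deltas": [[0,0,0,0,0,0],[0,0,0,0,0,0],[0,0,0,0,0,0],[0,0,0,0,0,0],[0,0,0,0,0,0],[0,0,0,0,0,0]], "fingers": 0, "newtons": 20}}

```text
time: 20.42
tool_pos: [0.5955, -0.282, 0.0108]
orientation: [0.001, 0.689, 0.725, 0.0]
wrist_force: [-2.1, 0.6, 6.8]
opening: 0.561
gripper_force: 20.0
```

```bash
python3 - <<'E'
from rl import *
C=cal("wrist"); p,M,s=tool(); f=ctrl.grab_frame("wrist"); cv2.imwrite("pics/w11.png",f)
print(p,M.round(3)[:2].tolist(),s["time"],s["wrist_force"],s["opening"])
hs=cv2.cvtColor(f,cv2.COLOR_BGR2HSV)
print(w2px("wrist",[[.593,-.21,0],[.593,-.2551,0],[.594,-.26,.034],[.594,-.21,.003]],C))
for r in range(60,300,15): print(r,f[r,318].tolist())
E
```

```text
[ 0.59552849 -0.28202019  0.01082843] [[-0.051, 0.999, 0.001], [0.999, 0.051, -0.001]] 20.4167 [-2.11478609  0.5953776   6.77394816] 0.561098945133533
[[321.1614481  128.21142514]
 [315.3910231  241.40380469]
 [317.17800236 281.59944806]
 [323.88295061 128.17382931]]
60 [119, 185, 234]
75 [119, 184, 233]
90 [119, 184, 232]
105 [118, 183, 232]
120 [117, 182, 232]
135 [43, 67, 109]
150 [41, 64, 103]
165 [42, 64, 103]
180 [45, 70, 114]
195 [43, 68, 111]
210 [47, 71, 113]
225 [45, 72, 115]
240 [46, 70, 115]
255 [44, 69, 112]
270 [46, 73, 118]
285 [47, 73, 118]
```

Emit:
{"name": "jog_arm", "arguments": {"deltas": [[6,0,0,0,0,0],[18,0,0,0,0,0],[35,0,0,0,0,0],[53,0,0,0,0,0],[71,0,0,0,0,0],[89,0,0,0,0,0],[107,0,0,0,0,0],[125,0,0,0,0,0],[143,0,0,0,0,0],[161,0,0,0,0,0],[179,0,0,0,0,0],[197,0,0,0,0,0],[212,0,0,0,0,0],[224,0,0,0,0,0],[233,0,0,0,0,0],[239,0,0,0,0,0],[242,0,0,0,0,0],[242,0,0,0,0,0],[242,0,0,0,0,0]]}}

```text
time: 22.05
tool_pos: [0.5835, -0.0402, 0.0108]
orientation: [0.001, 0.689, 0.725, 0.0]
wrist_force: [0.3, -2.2, 7.5]
opening: 0.567
gripper_force: 20.0
```

```bash
python3 - <<'E'
from fit import *
p,M,s=tool(); print(p,M.round(3)[:2].tolist(),s["time"],s["wrist_force"])
C=cal("wrist");f=ctrl.grab_frame("wrist"); S=ctrl.grab_frame("scene"); cv2.imwrite("pics/s12.png",S)
cv2.imwrite("pics/v12.png",np.hstack([cv2.resize(f,(400,300)),cv2.resize(S[200:335,230:410],(400,300))]))
E
```

```text
[ 0.58351037 -0.04022409  0.01077747] [[-0.051, 0.999, 0.002], [0.999, 0.051, -0.001]] 22.05 [ 0.28100776 -2.16615821  7.53863068]
```

View pics/v12.png

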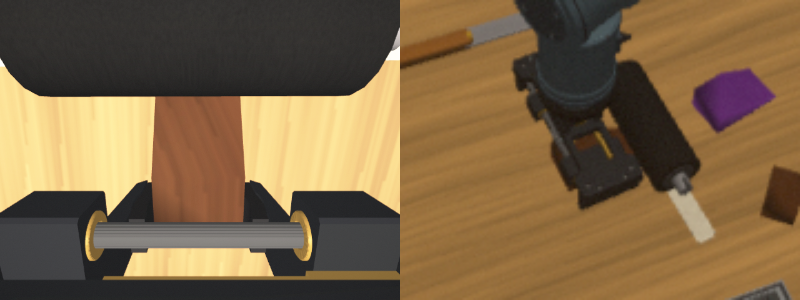

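The wedge's thin end is under the rubber and square to it, with about 8 mm to go. I creep in and watch the force.

Emit:
{"name": "jog_arm", "arguments": {"deltas": [[2,0,0,0,0,0],[4,0,0,0,0,0],[5,0,0,0,0,0],[6,0,0,0,0,0],[6,0,0,0,0,0],[6,0,0,0,0,0]]}}

```text
time: 22.65
tool_pos: [0.5833, -0.0359, 0.0108]
orientation: [0.002, 0.689, 0.724, -0.0]
wrist_force: [1.2, -5.0, 7.8]
opening: 0.566
gripper_force: 20.0
```

Emit:
{"name": "jog_arm", "arguments": {"deltas": [[0.5,0,0,0,0,0],[1,0,0,0,0,0],[1,0,0,0,0,0],[1,0,0,0,0,0]]}}

```text
time: 22.98
tool_pos: [0.5833, -0.0352, 0.0108]
orientation: [0.002, 0.689, 0.724, -0.0]
wrist_force: [0.7, -5.0, 7.4]
opening: 0.566
gripper_force: 20.0
```

Emit:
{"name": "jog_arm", "arguments": {"deltas": [[0.5,0,0,0,0,0],[1,0,0,0,0,0],[1,0,0,0,0,0],[1,0,0,0,0,0]]}}

```text
time: 23.32
tool_pos: [0.5832, -0.0342, 0.0108]
orientation: [0.002, 0.689, 0.724, -0.0]
wrist_force: [-0.3, -5.6, 7.4]
opening: 0.568
gripper_force: 20.0
```

```bash
cat > chk.py <<'E'
from fit import *
from h import *
T=ctrl.grab_frame("top"); S=ctrl.grab_frame("scene"); Ct,Cs=cal("top"),cal("scene")
C=cal("wrist"); p,M,s=tool(); f=ctrl.grab_frame("wrist"); cv2.imwrite("pics/w13.png",f); cv2.imwrite("pics/t13.png",T); cv2.imwrite("pics/s13.png",S)
print(p.round(4),s["time"],s["wrist_force"])
def edge(f,C,col0=250,col1=390):
    # lower rubber silhouette row over the wedge/bench in the wrist picture, read as tangent to the cylinder
    v=cv2.cvtColor(f,cv2.COLOR_BGR2HSV)[...,2]; c,K,r,t=C; ys=[]
    for u in list(range(180,235,6))+list(range(405,460,6)):
        d=np.where(v[:260,u]<70)[0]; k=np.diff(v[:,u].astype(int)); 
        row=next((i for i in range(60,250) if v[i,u]<70 and v[i+3,u]>100),None)
        if row is None: continue
        d=np.linalg.inv(K)@[u,row+1.,1]; d=r@(d*[1,-1,-1])
        # plane across axis (0.0525 rad): coords n=(-s,c),z
        n=np.array([-np.sin(.0525),np.cos(.0525),0]); a=np.array([t@n,t[2]]); b=np.array([d@n,d[2]]); b/=np.linalg.norm(b)
        # centre (q,.03) at distance .03 from the ray; take the far one
        w=np.array([b[1],-b[0]]); # w.(c-a)=±.03
        q=[(sg*.03-w[1]*(.03-a[1]))/w[0]+a[0] for sg in(1,-1)]; q=max(q)
        ys.append((q+.5775*np.sin(.0525))/np.cos(.0525))
    return np.median(ys).round(4),np.std(ys).round(4),len(ys)
print("roller y wrist",edge(f,C))
hs=cv2.cvtColor(S,cv2.COLOR_BGR2HSV).astype(int); b=w2px(None,[[.58,.053,.03]],Cs)[0].astype(int)
def rfit(S,rows):
    h=cv2.cvtColor(S,cv2.COLOR_BGR2HSV); 
    m=(h[...,2]<62).astype(float); g=lambda y:(np.abs(render(roller()[:1],[.5775-.052*(y-.053),y,.0525],Cs)-m)*W).sum()
    W=np.zeros(m.shape); 
    # purely the open side (+y flank) of the roller
    for x in np.linspace(.53,.63,40):
        u=w2px(None,[[x,.053+.03+(x-.5775)*.0525,.03]],Cs)[0].astype(int); W[u[1]-6:u[1]+7,u[0]-6:u[0]+7]=1
    yy=np.arange(.045,.07,.0005); return yy[np.argmin([g(y) for y in yy])]
print("scene flank now / before", rfit(S,0), rfit(cv2.imread("pics/s10.png"),0), rfit(cv2.imread("pics/s12.png"),0))
E
python3 chk.py
```

```text
[ 0.5832 -0.0342  0.0108] 23.4167 [ 0.27905114 -5.34265413  8.48229285]
roller y wrist (np.float64(0.0539), np.float64(0.0001), 20)
scene flank now / before 0.051500000000000004 0.051000000000000004 0.051500000000000004
```

Emit:
{"name": "jog_arm", "arguments": {"deltas": [[0.5,0,0,0,0,0],[1,0,0,0,0,0],[1.5,0,0,0,0,0],[1.5,0,0,0,0,0]]}}

```text
time: 23.8
tool_pos: [0.5831, -0.0327, 0.0108]
orientation: [0.002, 0.689, 0.724, -0.0]
wrist_force: [-1.3, -5.3, 7.0]
opening: 0.568
gripper_force: 20.0
```

```bash
python3 chk.py; python3 - <<'E'
exec(open("h.py").read())
E
```

```text
[ 0.5831 -0.0327  0.0108] 23.9 [ 0.20989898 -4.68380704  8.06773407]
roller y wrist (np.float64(0.0537), np.float64(0.0001), 20)
scene flank now / before 0.051500000000000004 0.051000000000000004 0.051500000000000004
```

Emit:
{"name": "jog_arm", "arguments": {"deltas": [[0.5,0,0,0,0,0],[1,0,0,0,0,0],[1.5,0,0,0,0,0],[1.5,0,0,0,0,0]]}}

```text
time: 24.28
tool_pos: [0.5831, -0.0314, 0.0108]
orientation: [0.002, 0.689, 0.724, -0.0]
wrist_force: [0.9, -6.4, 7.9]
opening: 0.566
gripper_force: 20.0
```

```bash
python3 chk.py
```

```text
[ 0.5831 -0.0313  0.0108] 24.3833 [ 0.2675481  -6.40776696  7.4179262 ]
roller y wrist (np.float64(0.0543), np.float64(0.0), 20)
scene flank now / before 0.052000000000000005 0.051000000000000004 0.051500000000000004
```

The roller nudged by about 0.6 mm and the force rose, so the wedge is in contact. I push 0.5 mm more, release and retreat straight up.

Emit:
{"name": "jog_arm", "arguments": {"deltas": [[0.5,0,0,0,0,0],[0.5,0,0,0,0,0],[0.5,0,0,0,0,0]]}}

```text
time: 24.68
tool_pos: [0.5831, -0.0309, 0.0108]
orientation: [0.002, 0.689, 0.724, -0.0]
wrist_force: [0.5, -5.7, 7.9]
opening: 0.567
gripper_force: 20.0
```

Emit:
{"name": "jog_arm", "arguments": {"deltas": [[0,0,0,0,0,0],[0,0,0,0,0,0],[0,0,0,0,0,0],[0,0,0,0,0,0],[0,0,-5,0,0,0],[0,0,-20,0,0,0],[0,0,-50,0,0,0],[0,0,-85,0,0,0],[-40,0,-120,0,0,0],[-80,0,-130,0,0,0],[-120,0,-130,0,0,0],[-160,0,-130,0,0,0],[-200,0,-130,0,0,0],[-240,0,-130,0,0,0],[-280,0,-130,0,0,0],[-280,0,-130,0,0,0],[-280,0,-130,0,0,0]], "fingers": 75}}

```text
time: 26.1
tool_pos: [0.5951, -0.3117, 0.1394]
orientation: [0.0, 0.691, 0.723, -0.001]
wrist_force: [-0.5, 0.5, 0.8]
opening: 0.75
gripper_force: 0.0
```

```bash
python3 - <<'E'
from fit import *
T=ctrl.grab_frame("top"); S=ctrl.grab_frame("scene"); Ct,Cs=cal("top"),cal("scene")
cv2.imwrite("pics/t14.png",T)
cv2.imwrite("pics/v14.png",np.hstack([cv2.resize(T[150:310,230:430],(400,320)),cv2.resize(S[200:344,230:410],(400,320))]))
ht,hs=[cv2.cvtColor(i,cv2.COLOR_BGR2HSV).astype(int) for i in(T,S)]
from scipy.optimize import minimize
# rubber: V<45-ish, wedge: brown with V between
m=[((h[...,2]<v)).astype(float) for h,v in((ht,92),(hs,92))]
boxes=[]
for C in(Ct,Cs):
    q=w2px(None,[[x,y,z] for x in(.49,.665) for y in(-.07,.09) for z in(0,.06)],C); boxes.append(np.r_[q.min(0)-6,q.max(0)+6].astype(int))
def g(p):
    e=0
    for mm,C,b in zip(m,(Ct,Cs),boxes):
        r=np.maximum(render(roller()[:1],p[:3],C),render([wedge()],p[3:],C)); e+=np.abs(r-mm)[b[1]:b[3],b[0]:b[2]].sum()
    return e/4500
p0=np.array([.5775,.054,.0525,.5815,-.004,1.622]); sx=np.vstack([p0,p0+np.diag([.006,.006,.06,.006,.006,.06])])
r=minimize(g,p0,method="Nelder-Mead",options=dict(initial_simplex=sx,xatol=1e-4,fatol=1e-4,maxiter=400)); x=r.x
d=np.array([-np.sin(x[2]),np.cos(x[2])]); print(x.round(4),r.fun,"gap",(x[:2]-x[3:5])@d)
E
```

```text
[ 0.5773  0.0536  0.0495  0.5819 -0.0038  1.6306] 0.09118518518518517 gap 0.0576217116289691
```

View pics/v14.png

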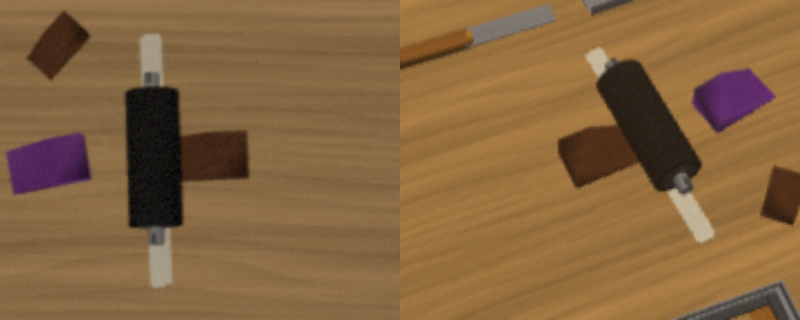

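The roller lies along the middle of the tape (left picture, 154,157). The wedge is snug beside it at (215,157), with a measured distance of 57.6 mm against 58. The other things have not moved.

```bash
python3 -c "
from cell import ctrl
print(ctrl.close_job())"
```

```text
the job is handed in; nothing more can be done
None
```

The roller lies along the middle of the tape (within about 1 mm), the wedge is snug under its rubber on the side it came from, and I handed the job in at about 26 s with the gripper clear.

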